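Reset the bench air regulator to its preset tab and lock the knob

TASK

The bench air regulator is still locked at its old setting. Push its knob in to unlock it, turn it clockwise until the pointer line stands at the preset tab on the scale, then pull the knob fully out so that it locks in the notch nearest to the tab, and let go. Do not shift the tab, and leave the two vials and the syringe in front of the regulator where they are.

Things in the scene. Friction and masses are not known exactly. Their poses are not given: they have to be found in the camera images.
- regulator: white bench air regulator: sloping console 140 mm deep (x, to its back), 220 mm wide (y, to its left), up to 93 mm high, fixed. Origin: centre of its underside. The grey face slopes 25 degrees, low at the front (robot) side. On it: black knob at the left; a pressure gauge (57 mm across, 16 mm high, 102 mm right of the knob axis) that only follows the knob. Two fittings on the right wall.
- face_axis (a point): point on the knob's axis at the surface of the aluminium scale plate (92 mm disc). z: the knob's axis, out of the face (25 degrees from vertical, leaning to the regulator's front); x up the slope; y to the left. Within 70 mm of the axis nothing but the knob and the tab stands higher than 1 mm over the plate.
- knob_grip (a point): centre of the knob's grip, on the axis, 25 mm over the scale plate when the knob is in, 32.5 mm when it is out, as at the start. z out of the face, x towards the pointer; turns and slides with the knob. The grip is a black fluted cylinder, 50 mm diameter, from 19.5 mm below to 14 mm above this point; below it a skirt of 64 mm diameter, 5 mm thick.
- pointer (a point): end of the white pointer line at the edge of the knob's skirt, 32 mm from the axis; it turns and slides with the knob. Axes as those of knob_grip.
- tab_tip (a point): inner tip of the preset tab, the mark: a small black clip, 8 mm wide, with a steel screw, that straddles the rim of the scale plate and points inward to the knob (34 to 50 mm from the axis, top 4 mm over the plate). x radially outward, z out of the face. Stiff, but a knock can shift it.
- dial (a joint): turn of the knob, rad, 0 to 4.71, growing clockwise as seen looking at the face; 0: pointer at the lower left; 2.356: straight up the slope. About 0.07 N m turns it; it stays where left. The 24 hidden lock notches, 15 degrees apart, are not timed to the scale: the nearest lies up to 7.5 degrees to either side of the tab. Each takes the teeth within about 2 degrees either way.
- tab (a joint): angle of the preset tab, rad, counted as for the dial: the pointer stands at the tab when dial = tab.
- pull (a joint): how far the knob is out, m. 0: in, it turns. 0.0075: fully out (start and end), its two teeth under the face in notches, it cannot turn. About 4 N moves it; it stays where left. If the teeth meet the ring between notches it stops hard after 1.5 mm: push it in or ease the pull, turn a few degrees either way and pull again. A pull of 8 to 15 N is enough.
- vial_1: glass vial with screw cap, 24 mm diameter, 54 mm high, standing on the table in front of the regulator; origin: centre of its underside. To be left alone.
- vial_2: the other such vial, standing beside it; origin: centre of its underside. To be left alone.
- syringe: plastic syringe, 113 mm long, lying on the table in front of the regulator; origin: under its middle. To be left alone.

How it is judged (in metres and radians):
On the way, in this order (a step that is already met when the one before it is completed fails the run):
1. the knob is pushed in, out of its notch (value of joint pull below 0.003 m), for 0.1 s.
2. the knob, still in, is turned until its pointer stands at the preset tab (y of pointer in the frame of tab_tip between -0.007 and 0.007 m and x of pointer in the frame of tab_tip above -0.02 m and value of joint pull below 0.003 m), for 0.05 s.
At the end, for the whole second after the job is handed in: the knob is out by at least 5.5 mm of its 7.5 mm, its teeth in a notch, and its pointer stands within 7 mm along the scale (12.6 degrees) of the preset tab, at rest (y of pointer in the frame of tab_tip between -0.007 and 0.007 m and x of pointer in the frame of tab_tip above -0.02 m and value of joint pull above 0.0055 m and velocity of joint dial between -0.05 and 0.05 rad/s); the robot touches nothing.
It fails at once if the preset tab is shifted by more than 4 mm (distance of tab_tip from where it was at the start of the episode above 0.004 m).
It fails at once if a vial or the syringe is moved by more than 15 mm or a vial tipped (distance of any of vial_1, vial_2, syringe from where it was at the start of the episode above 0.015 m or angle between any of vial_1, vial_2's own z axis and vertical above 0.5 rad).
It also fails if it takes over 61 s, if anything falls off the work surface, if the arm or the gripper's body presses on something with over 40 N, if the wrist force passes 120 N, or if a joint passes its speed limit or range.

ROBOT

A 6-joint arm with a two-finger parallel gripper is mounted at the origin on a cart in front of the work surface, level with it; the furniture and walls round the work are solid. World frame = base frame: x ahead of the robot, y to its left, z up, the work surface at z = 0. Lengths are in mm, angles in rad, forces in N, time in s.
With the tool pointing down it reaches from about 300 to 775 mm from the base axis. Payload 14.6 kg.
Tool frame: the origin (TCP) lies at the very end of the fingers, on their centre line; the grasp point (between the pads) lies 19 mm behind it; z points along the fingers, y is the direction in which the jaws open and shut (so a half turn about z gives the same grasp; the last joint's range is limited). The gripper opens to 94 mm and grips with 3 to 60 N. Pads are 16 mm wide; open, the fingers measure 119 mm over their backs; the gripper's body (75 mm by 177 mm) begins 78 mm behind the grasp point.
Start: joints at [1.172, 0.3, 1.521, -0, 1.321, -0.067], TCP at [179.157, 519.992, 205.446] pointing down, gripper open.
Joint ranges: [-3.03, 3.03], [-0.79, 2.21], [0.23, 2.52], [-1.04, 4.18], [0, 3.07], [-2.55, 2.55]. Speed limits (rad/s): [2.22, 2.22, 2.57, 3.14, 3.14, 3.14].

INTERFACE

Orientations are given as a 3x3 rotation matrix whose columns are the frame's x, y, z axes.
In Python, from station import telemetry, vision, r gives the robot as it stands.
- The arm moves only by the tool carry_out, never from a script. Its argument "targets" is a list that holds one entry, the list of rows, each a list of 5 numbers: the shift along the world's x, y, z in mm, then the turn about the world's z in rad, then the closure, from 0 (fully open) to 1 (shut). In form: [[[tx, ty, tz, twist, hand], ...]]. A call has 1 to 20 rows; each row shifts and turns the commanded pose from where the row before left it; what a row does not reach is not made up. A row lasts 1/12 s, in which the tool goes at most 41.7 mm and 7.16 degrees, less where a joint would pass 70% of its speed; a pose out of reach is approached as far as the arm can. A call with a gripper value outside its range is refused whole. The fingers move at their own pace and stop on an object; "force" is the grip in N (left out, the last holds). Time passes only in rows, so rows that do not move let the fingers close. It gives the time, the measured TCP pose, the force and the opening at its end, in the units of the state.
- telemetry.get_state(): the state, without advancing time (a new reading comes with each control period).
- vision.camera(name): name is "side" or "top" or "wrist"; returns (picture, depth): 384x512x3 uint8, blue, green, red; 384x512 float32, mm along the optical axis (not along the pixel's ray), 0 where there is no reading.
- vision.camera_model(name): a dict with "fx", "fy", "cx", "cy" (pixels), "R" (3x3) and "t" (3): a world point X has camera coordinates R X + t; the wrist camera has in their place "hand_eye" (4x4, takes a point from camera to tool coordinates, whose origin is the TCP and whose axes are the flange's). Camera axes: x right, y down, z forward; pixel columns grow to the right and rows downward; lengths in mm; the calibration is good to about 2 mm. A picture is of the moment at which its call begins: read the wrist's pose just before it. camera_model takes no time and is no camera call.
- r.close_job(): hands the job in, once; it reports no verdict.
Trained networks look in the newest picture that a camera, given by its name, has taken for a name from the list of things; names that differ only in an ending like _2 or _b are one class to them, and where a whole thing is asked for, a point or a joint stands for the part that bears it (a point fixed in the world has none). Each returns a list of dicts, best first, with "p" (0 to 1); they miss things now and then, are a little off and sometimes report something else, mostly with a low value. They report only what shows in the picture. A call takes as long as a camera call.
- vision.look_for(camera, thing): "uv" ([column, row] in pixels, amid what is visible of it).
- vision.masks_of(camera, thing): "pixels" (384x512 bool, what is visible of it) and "uv" ([column, row] in pixels, amid what is visible of it).
- vision.pinpoint(camera, thing): "uv" ([column, row] in pixels: a listed point, or the origin of a listed thing).
The state is a dict: "clock": time; "q": joint angles; "joint_velocities": joint speeds; "tau": joint torques, N m; "tool_pos": TCP position; "orientation": TCP orientation; "wrist_force": force on the tool from outside, world axes, zero at the start; "wrist_torque": the same for the moment, N m; "grip_width": opening from 0.0 (shut) to 1.0 (fully open).
Only numpy, scipy, OpenCV 4.12 (cv2) and the standard library are available. Lean on these libraries where they do the work, as an engineer would, in place of code of your own. Each camera call takes 0.05 s, during which the arm holds its last target.

## Working session

There is one attempt and no reset: what is moved stays moved. The work goes in short steps, Python scripts to look and compute and a tool call to move; the robot and the scene stay as the last step left them, time stands still between calls to the robot, and variables do not carry over. Pictures are saved under pics/ and viewed, and the job is handed in when it is done.

Besides the shell and the picture viewer there is one more tool, called after ">>>" as name(argument=value, ...), one argument or row to a line, values as JSON. carry_out: Moves the arm, as the interface text tells. Its arguments: {"type":"object","properties":{"targets":{"type":"array","items":{"type":"array","items":{"type":"array","items":{"type":"number"}}}},"force":{"type":"number"}},"required":["targets"]}

```bash
ls; mkdir -p pics; cat > h.py <<'E'
from station import telemetry, vision, r
import numpy as np, cv2
def ray(cam,uv):
    m=vision.camera_model(cam)
    d=np.array([(uv[0]-m['cx'])/m['fx'],(uv[1]-m['cy'])/m['fy'],1.0])
    return m,d
def depth_pt(cam,uv,D,w=1):
    m,d=ray(cam,uv); u,v=int(round(uv[0])),int(round(uv[1]))
    p=D[max(v-w,0):v+w+1,max(u-w,0):u+w+1]; p=p[p>0]
    if len(p)==0: return None
    c=d*np.median(p)
    if 'R' in m: return np.array(m['R']).T@(c-np.array(m['t']))
    s=telemetry.get_state(); H=np.array(m['hand_eye']); t=H[:3,:3]@c+H[:3,3]
    return np.array(s['orientation'])@t+np.array(s['tool_pos'])
E
python3 - <<'E'
from h import *
s=telemetry.get_state(); print(s)
for c in ['side','top']:
    im,D=vision.camera(c); cv2.imwrite(f'pics/{c}0.png',im); np.save(f'{c}0.npy',D)
    for th in ['face_axis','knob_grip','pointer','tab_tip','regulator','vial_1','syringe']:
        for o in vision.pinpoint(c,th)[:2]:
            print(c,th,o['uv'],o['p'],depth_pt(c,o['uv'],D))
print(telemetry.get_state()['clock'])
E
```

```text
pics
{'clock': 0.0, 'q': array([ 1.17238834e+00,  3.00490447e-01,  1.52158534e+00,  1.48961223e-05,
        1.32067237e+00, -6.65834222e-02]), 'joint_velocities': array([-3.04246545e-03,  2.14419807e-03, -9.28517874e-05,  4.15656584e-04,
        7.09333999e-04, -1.14828580e-03]), 'tau': array([-4.54082314e-03, -5.31827080e+01, -3.52723968e+01,  7.06325099e-02,
        2.46755633e-02, -4.32681884e-05]), 'tool_pos': array([179.0630431 , 519.76261798, 204.87390783]), 'orientation': array([[-9.45448306e-01,  3.25771834e-01, -4.61581547e-04],
       [ 3.25772148e-01,  9.45447717e-01, -1.05940508e-03],
       [ 9.12768851e-05, -1.15198315e-03, -9.99999332e-01]]), 'wrist_force': array([ 0.39200954, -0.21801788, -0.90394637]), 'wrist_torque': array([ 0.00973295, -0.0203394 , -0.00131863]), 'grip_width': 1.0015278327123902}
side face_axis [265.6, 189.0] 0.97 [ 489.010215   -258.5178803    72.63686884]
side knob_grip [257.7, 172.4] 0.56 [ 476.15344165 -249.316573    105.76867076]
side pointer [251.9, 169.7] 0.89 [ 471.19686019 -234.16606713  105.85656825]
side pointer [257.4, 171.5] 0.25 [ 476
[... 415 characters left out ...]
86056 ]
side syringe [248.2, 267.6] 0.89 [ 390.3698335  -397.06316098   11.49807914]
top face_axis [219.9, 166.6] 0.65 [ 487.15909112 -238.95938728  111.50058163]
top knob_grip [216.2, 168.7] 0.66 [ 482.90590219 -230.65842652  108.96029623]
top pointer [204.6, 165.7] 0.78 [ 489.13697904 -204.81994883  110.17716491]
top tab_tip [232.1, 168.2] 0.35 [ 495.80908101 -264.26039231   65.58442525]
top regulator [235.2, 172.0] 0.61 [ 488.53198057 -271.44777236   58.39279821]
top vial_1 [220.6, 221.7] 0.63 [ 370.99384886 -239.26629551   51.93676915]
top vial_1 [248.4, 218.9] 0.44 [ 378.18884559 -303.78025369   52.03909143]
top syringe [278.2, 213.7] 0.71 [ 396.31744367 -376.48651177   14.43090166]
0.8
```

```bash
python3 - <<'E'
import cv2
a=cv2.imread('pics/side0.png')[120:290,170:340]; b=cv2.imread('pics/top0.png')[120:260,150:320]
cv2.imwrite('pics/side0c.png',cv2.resize(a,None,fx=3.5,fy=3.5,interpolation=2))
cv2.imwrite('pics/top0c.png',cv2.resize(b,None,fx=4,fy=4,interpolation=2))
E
```

```text
(no output)
```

View pics/side0c.png

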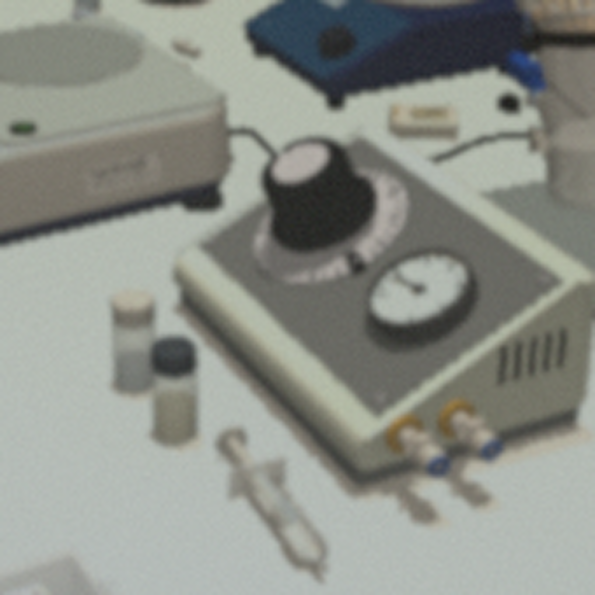

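View pics/top0c.png

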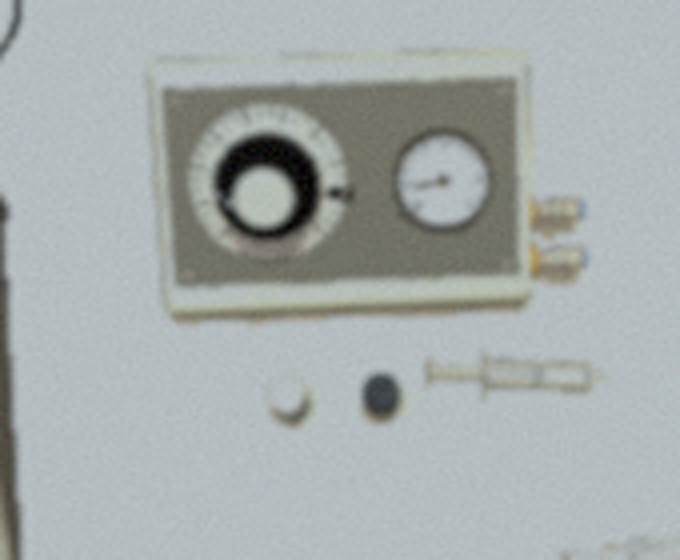

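View pics/side0.png

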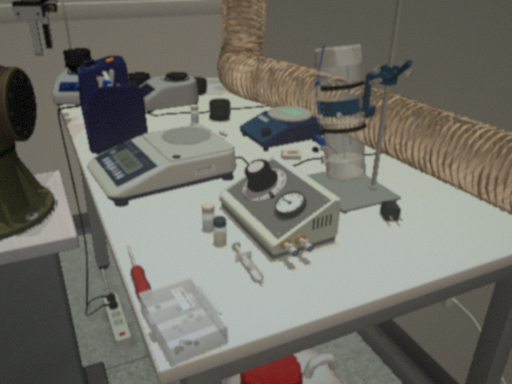

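View pics/top0.png

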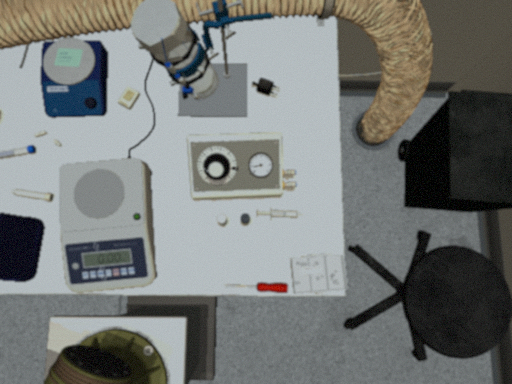

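```bash
python3 - <<'E'
from h import *
print(np.array(vision.camera_model('wrist')['hand_eye']).round(3), {k:vision.camera_model('wrist')[k] for k in('fx','cx','cy')})
D=np.load('top0.npy'); im=cv2.imread('pics/top0.png')
m=vision.camera_model('top'); print(m['t'],m['fx'])
vv,uu=np.mgrid[135:200,185:285]; d=D[135:200,185:285]
C=np.stack([(uu-m['cx'])/m['fx']*d,(vv-m['cy'])/m['fy']*d,d],-1).reshape(-1,3)
P=(C-np.array(m['t']))@np.array(m['R']); 
P=P[(d.ravel()>0)&(P[:,2]>30)&(P[:,2]<100)]
A=np.c_[P[:,:2],np.ones(len(P))]; z=P[:,2]
best=None; rng=np.random.default_rng(0)
for i in range(800):
    s=rng.choice(len(P),3,False)
    try:c=np.linalg.solve(A[s],z[s])
    except Exception: continue
    n=(abs(A@c-z)<2).sum()
    if best is None or n>best[0]: best=(n,c)
c=best[1]
for _ in range(5):
    k=abs(A@c-z)<2.5; c=np.linalg.lstsq(A[k],z[k],rcond=None)[0]
n=np.array([-c[0],-c[1],1]);n/=np.linalg.norm(n)
print(k.sum(),len(P),c,n,np.degrees(np.arccos(n[2])),np.degrees(np.arctan2(-n[1],-n[0])))
# knob points: high above plane
A2=P
vv,uu=np.mgrid[140:195,190:245]; d=D[140:195,190:245]
C=np.stack([(uu-m['cx'])/m['fx']*d,(vv-m['cy'])/m['fy']*d,d],-1).reshape(-1,3)
Q=(C-np.array(m['t']))@np.array(m['R'])
h=(Q-[0,0,c[2]])@n
k=(h>40)&(h<52); print(k.sum(),Q[k].mean(0),h[k].mean(), (Q[k]-np.outer(h[k],n)).mean(0))
p=Q[k]; print(p.min(0),p.max(0))
E
```

```text
[[ 0.00000e+00 -9.59000e-01 -2.84000e-01  8.38260e+01]
 [ 1.00000e+00  0.00000e+00  1.00000e-03 -3.58000e-01]
 [-1.00000e-03 -2.84000e-01  9.59000e-01 -1.79585e+02]
 [ 0.00000e+00  0.00000e+00  0.00000e+00  1.00000e+00]] {'fx': 320.3245271777241, 'cx': 257.05104951530933, 'cy': 201.91080050482023}
[-318.23988911  424.89134757  866.46520086] 380.48792340188476
3597 5334 [ 4.67684026e-01  2.53831122e-02 -1.64324277e+02] [-0.42353013 -0.0229867   0.90559033] 25.097092072982853 3.1066267563506
379 [ 483.88003951 -228.4203658   108.94356724] 47.781570866822626 [ 504.11697442 -227.32202512   65.67303884]
[ 461.84339638 -252.2452267    94.60893404] [ 506.67236953 -203.1653458   119.32931014]
```

>>> carry_out(
  targets=[
    [[12,-32,4,-0.117,0],[12,-32,4,-0.117,0],[12,-32,4,-0.117,0],[12,-32,4,-0.117,0],[12,-32,4,-0.117,0],[12,-32,4,-0.117,0],[12,-32,4,-0.117,0],[12,-32,4,-0.117,0],[12,-32,4,-0.117,0],[12,-32,4,-0.117,0],[12,-32,4,-0.117,0],[12,-32,4,-0.117,0],[12,-32,4,-0.117,0],[12,-32,4,-0.117,0],[12,-32,4,-0.117,0],[12,-32,4,-0.117,0],[12,-32,4,-0.117,0],[12,-32,4,-0.117,0],[12,-32,4,-0.117,0],[12,-32,4,-0.117,0]],
  ],
)

```text
clock: 2.47
tool_pos: [419.4, -121.9, 285.8]
orientation: [[0.894, 0.447, 0.001], [0.447, -0.894, -0.0], [0.0, 0.0, -1.0]]
wrist_force: [0.3, 0.8, -0.4]
grip_width: 0.998
```

>>> carry_out(
  targets=[
    [[18,-26,0,-0.1,0],[18,-26,0,-0.1,0],[18,-27,0,-0.1,0],[17,-27,0,-0.11,0],[0,0,0,0,0],[0,0,0,0,0]],
  ],
)

```text
clock: 2.97
tool_pos: [490.2, -226.8, 284.5]
orientation: [[0.998, 0.059, -0.001], [0.059, -0.998, 0.001], [-0.001, -0.001, -1.0]]
wrist_force: [0.3, 0.8, 0.1]
grip_width: 1.001
```

```bash
cat >> h.py <<'E'
def cloud(cam,D,s):
    m=vision.camera_model(cam)
    vv,uu=np.mgrid[0:384,0:512]
    C=np.stack([(uu-m['cx'])/m['fx']*D,(vv-m['cy'])/m['fy']*D,D],-1)
    H=np.array(m['hand_eye']); T=C@H[:3,:3].T+H[:3,3]
    return T@np.array(s['orientation']).T+np.array(s['tool_pos'])
def look(name,pin=('face_axis','knob_grip','pointer','tab_tip')):
    s=telemetry.get_state(); im,D=vision.camera('wrist')
    cv2.imwrite(f'pics/{name}.png',im); np.save(f'{name}.npy',D)
    W=cloud('wrist',D,s); np.save(f'{name}_W.npy',W)
    for th in pin:
        for o in vision.pinpoint('wrist',th)[:2]:
            u,v=np.round(o['uv']).astype(int); print(th,o['uv'],o['p'],W[v,u].round(1))
    return s,im,D,W
E
python3 - <<'E'
from h import *
s,im,D,W=look('w1'); print(s['tool_pos'],s['q'],s['clock'])
cv2.imwrite('pics/w1c.png',cv2.resize(im,None,fx=1.5,fy=1.5))
P=W[D>0]; P=P[(abs(P[:,0]-495)<75)&(abs(P[:,1]+270)<110)&(P[:,2]>25)&(P[:,2]<130)]
A=np.c_[P[:,:2],np.ones(len(P))]; z=P[:,2]; c=np.array([.467,.025,-164.3])
for t in (6,4,3,2.5,2.5,2.5):
    k=abs(A@c-z)<t; c=np.linalg.lstsq(A[k],z[k],rcond=None)[0]
n=np.array([-c[0],-c[1],1]);n/=np.linalg.norm(n)
print(k.sum(),len(P),c,n,np.degrees(np.arccos(n[2])),np.degrees(np.arctan2(-n[1],-n[0])))
h=(P-[0,0,c[2]])@n
k=(h>44)&(h<51); p=P[k]; f=p-np.outer(h[k],n)
print(k.sum(),h[k].mean(),np.median(h[k]),f.mean(0),(f.min(0)+f.max(0))/2,f.max(0)-f.min(0))
E
```

```text
face_axis [257.6, 165.5] 0.76 [ 508.8 -226.4  107.4]
face_axis [232.9, 174.0] 0.27 [ 488.5 -195.7   62.3]
knob_grip [258.3, 183.7] 0.79 [ 489.8 -227.5  114.5]
pointer [231.6, 173.2] 0.78 [ 490.2 -194.5   64.5]
tab_tip [285.2, 169.9] 0.4 [ 501.1 -259.7   80.7]
[ 490.22972519 -226.80389258  284.51102516] [-5.01147473e-01  2.30692039e-01  1.42572038e+00  2.93639760e-05
  1.48682953e+00  1.01077160e+00] 2.9667
11855 17023 [ 4.64834242e-01  2.52378108e-02 -1.61376630e+02] [-0.42141012 -0.02288013  0.9065815 ] 24.962866568382008 3.107778071826614
1126 47.8660154949918 48.14655324687837 [ 504.7244828  -228.59705509   67.46730318] [ 502.35546363 -228.69892267   66.4293852 ] [44.40649949 49.56918442 20.55944046]
```

View pics/w1c.png

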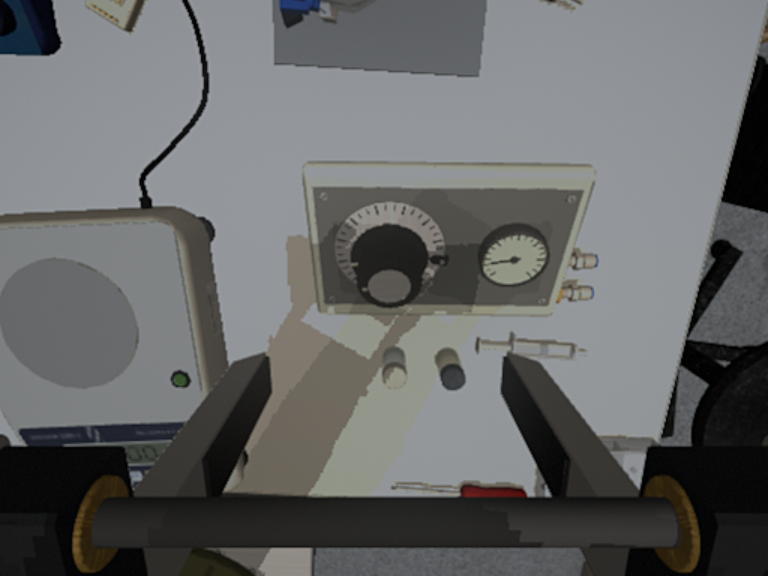

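```bash
cat >> h.py <<'E'
N=np.array([-.4215,-.0229,.9066]);N/=np.linalg.norm(N)
FA=np.array([504.,-228.3,66.8])
UX=np.array([0,0,1])-N[2]*N; UX/=np.linalg.norm(UX); UY=np.cross(N,UX)
def onface(uv,h,s):
    m,d=ray('wrist',uv); H=np.array(m['hand_eye']); R=np.array(s['orientation'])
    o=R@H[:3,3]+s['tool_pos']; d=R@H[:3,:3]@d
    X=o+d*(((FA+h*N-o)@N)/(d@N)); v=X-FA
    x,y=v@UX,v@UY
    # dial: 2.356 at x-axis, cw (toward -y) positive
    return round(x,1),round(y,1),round(np.hypot(x,y),1),round((2.356+np.arctan2(-y,x))%(2*np.pi),3)
E
python3 - <<'E'
from h import *
s=telemetry.get_state()
print(UX,UY)
for nm,uv,h in [('ptr',(231.6,173.2),13),('tab',(285.2,169.9),3),('tabclip',(291.5,173),3)]: print(nm,onface(uv,h,s))
im=cv2.imread('pics/w1.png')[125:215,205:310]; cv2.imwrite('pics/w1z.png',cv2.resize(im,None,fx=7,fy=6,interpolation=2))
E
```

```text
[0.90521505 0.04918013 0.42209836] [-0.05424977  0.9985274   0.        ]
ptr (np.float64(-4.9), np.float64(35.5), np.float64(35.8), np.float64(0.648))
tab (np.float64(-6.5), np.float64(-31.4), np.float64(32.1), np.float64(4.13))
tabclip (np.float64(-11.2), np.float64(-39.8), np.float64(41.3), np.float64(4.202))
```

View pics/w1z.png

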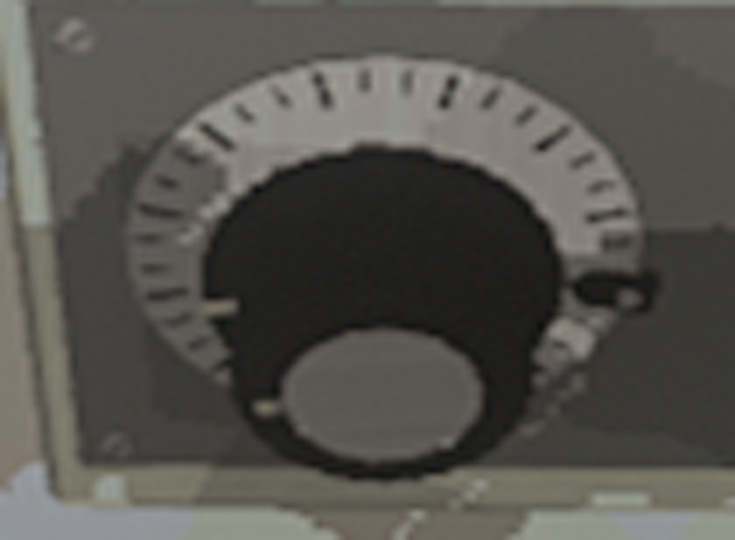

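```bash
python3 - <<'E'
from h import *
s=telemetry.get_state()
for nm,uv,h in [('ptr',(234.3,176.3),13),('ptrcapend',(205+265/7,125+407/6),46),('cap',(259.9,125+393/6),46.5),('tab',(287.1,172.8),3),('tabclip',(295,174.5),4),('discL',(205+127/7,125+237/6),0),('discR',(205+642/7,125+237/6),0),('discT',(259.9,125+55/6),0)]: print(nm,onface(uv,h,s))
E
```

```text
ptr (np.float64(-9.6), np.float64(32.3), np.float64(33.7), np.float64(0.496))
ptrcapend (np.float64(-8.7), np.float64(20.4), np.float64(22.2), np.float64(0.381))
cap (np.float64(-4.6), np.float64(0.6), np.float64(4.7), np.float64(5.631))
tab (np.float64(-11.0), np.float64(-34.1), np.float64(35.9), np.float64(4.238))
tabclip (np.float64(-12.8), np.float64(-44.3), np.float64(46.1), np.float64(4.209))
discL (np.float64(-1.0), np.float64(46.7), np.float64(46.7), np.float64(0.763))
discR (np.float64(-0.2), np.float64(-45.7), np.float64(45.7), np.float64(3.931))
discT (np.float64(42.2), np.float64(1.1), np.float64(42.3), np.float64(2.331))
```

>>> carry_out(
  targets=[
    [[-1,-1,-35,0,0],[-1,-1,-35,0,0],[-1,0,-35,0,0],[0,0,-35,0,0],[0,0,-35,0,0.1],[0,0,-22,0,0.2],[0,0,0,0,0.3],[0,0,0,0,0.3]],
  ],
  force=40,
)

```text
clock: 3.88
tool_pos: [487.1, -227.6, 88.9]
orientation: [[0.998, 0.061, -0.001], [0.061, -0.998, 0.0], [-0.001, -0.0, -1.0]]
wrist_force: [-0.3, 0.4, 1.5]
grip_width: 0.754
```

```bash
python3 - <<'E'
from h import *
s,im,D,W=look('w2'); print(s['tool_pos'],s['wrist_force'],s['grip_width'],s['clock'])
vision.camera('side'); a=vision.camera('side')[0][120:290,170:340]
cv2.imwrite('pics/s2.png',np.hstack([cv2.resize(im,(512,384)),cv2.resize(a,(288,384),interpolation=2)]))
E
```

```text
knob_grip [257.9, 255.0] 0.87 [ 496.4 -227.5  117.6]
pointer [207.3, 231.1] 0.78 [ 484.7 -192.7   60.5]
tab_tip [307.2, 226.4] 0.73 [ 500.6 -257.8   81.9]
tab_tip [260.5, 254.5] 0.68 [ 497.1 -228.5  117.8]
[ 487.07556376 -227.57247907   88.8905961 ] [-0.34786908  0.4159201   1.47496932] 0.7543730400937939 3.8833
```

View pics/s2.png

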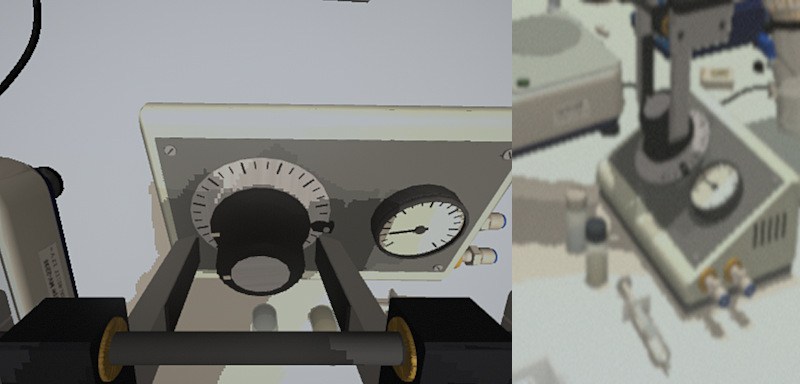

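>>> carry_out(
  targets=[
    [[0,0,-1,0,0.6],[0,0,0,0,1],[0,0,0,0,1],[0,0,0,0,1],[0,0,0,0,1],[0,0,0,0,1]],
  ],
  force=40,
)

```text
clock: 4.73
tool_pos: [487.2, -228.8, 87.6]
orientation: [[0.998, 0.06, 0.0], [0.06, -0.998, -0.001], [0.0, 0.001, -1.0]]
wrist_force: [-0.2, -5.5, 0.6]
grip_width: 0.528
```

>>> carry_out(
  targets=[
    [[0.85,0,-1.8,0,1],[0.85,0,-1.8,0,1],[0.85,0,-1.8,0,1],[0.85,0,-1.8,0,1],[0.4,0,-0.9,0,1],[0,0,0,0,1],[0,0,0,0,1]],
  ],
)

```text
clock: 5.32
tool_pos: [490.5, -228.8, 81.0]
orientation: [[0.998, 0.06, -0.001], [0.06, -0.998, -0.001], [-0.001, 0.001, -1.0]]
wrist_force: [-13.5, -2.0, 21.7]
grip_width: 0.524
```

```bash
python3 - <<'E'
from h import *
s,im,D,W=look('w3'); print(s['tool_pos'],s['wrist_force'],s['grip_width'],s['clock'])
cv2.imwrite('pics/w3c.png',cv2.resize(im,(768,576)))
E
```

```text
face_axis [258.2, 224.2] 0.84 [ 512.9 -227.9   99.2]
knob_grip [257.2, 256.7] 0.68 [ 498.5 -228.3  109.3]
knob_grip [309.6, 195.3] 0.53 [ 525.3 -257.8   79. ]
pointer [207.4, 232.8] 0.55 [ 491.3 -195.6   63.8]
tab_tip [308.7, 234.9] 0.7 [ 494.  -262.9   64. ]
[ 490.48151191 -228.78968561   80.99910972] [-13.46090304  -1.99650024  21.6733456 ] 0.5242716826960095 5.3167
```

View pics/w3c.png

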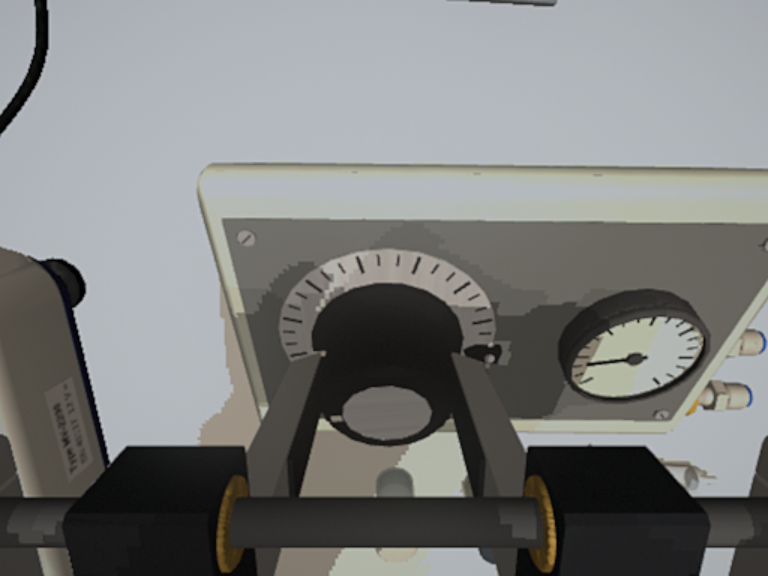

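>>> carry_out(
  targets=[
    [[-0.2,0,0.6,-0.06,1],[0,0,0,-0.06,1],[0,0,0,-0.06,1],[0,0,0,-0.06,1],[0,0,0,-0.06,1],[0,0,0,-0.06,1],[0,0,0,0,1],[0,0,0,0,1]],
  ],
)

```text
clock: 6.23
tool_pos: [491.2, -227.6, 80.7]
orientation: [[0.955, -0.296, 0.001], [-0.296, -0.955, 0.001], [0.001, -0.001, -1.0]]
wrist_force: [-1.2, 2.2, 7.6]
grip_width: 0.532
```

```bash
python3 - <<'E'
from h import *
s,im,D,W=look('w4'); print(s['tool_pos'],s['wrist_force'],s['wrist_torque'],s['grip_width'],s['clock'])
cv2.imwrite('pics/w4c.png',cv2.resize(im,(768,576)))
E
```

```text
face_axis [256.1, 223.9] 0.89 [ 512.8 -233.9   99. ]
knob_grip [260.0, 259.7] 0.61 [ 496.9 -231.2  109.6]
pointer [205.1, 241.2] 0.62 [ 508.7 -202.    91.1]
tab_tip [307.3, 220.5] 0.53 [ 493.7 -262.3   65.3]
[ 491.2173091  -227.58920548   80.67862257] [-1.24927761  2.18952937  7.60232076] [ 2.06585083 -0.11911377  0.6609449 ] 0.5320888219813276 6.2333
```

View pics/w4c.png

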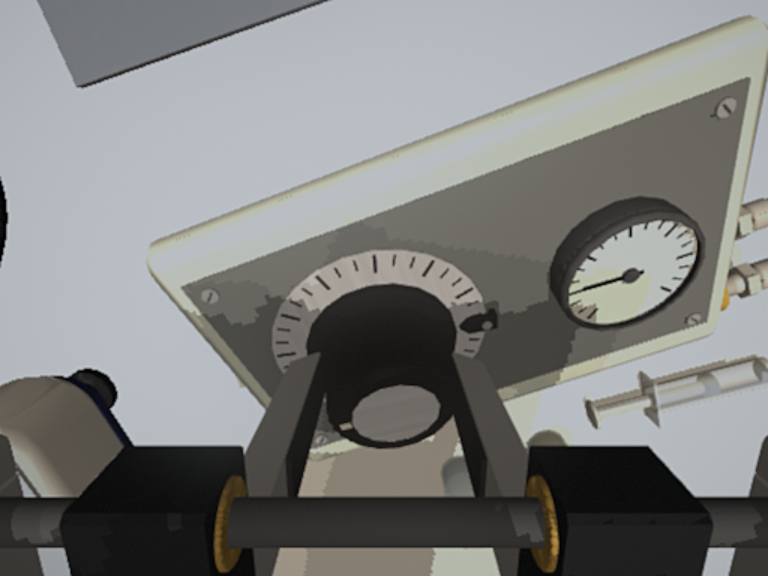

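>>> carry_out(
  targets=[
    [[0,0,0,0,0.3],[0,0,0,0,0.3],[0,0,2,0.05,0.3],[0,0,0,0.12,0.3],[0,0,0,0.12,0.3],[0,0,0,0.12,0.3],[0,0,0,0.12,0.3],[0,0,0,0.12,0.3],[0,0,-2,0.12,0.3],[0,0,0,0,0.6],[0,0,0,0,1],[0,0,0,0,1],[0,0,0,0,1],[0,0,0,0,1]],
  ],
)

```text
clock: 7.65
tool_pos: [491.1, -228.7, 80.1]
orientation: [[0.894, 0.449, 0.001], [0.449, -0.894, -0.001], [0.0, 0.002, -1.0]]
wrist_force: [2.7, -5.3, -2.4]
grip_width: 0.556
```

>>> carry_out(
  targets=[
    [[0,0,0,-0.07,1],[0,0,0,-0.07,1],[0,0,0,-0.07,1],[0,0,0,-0.07,1],[0,0,0,-0.07,1],[0,0,0,-0.07,1],[0,0,0,-0.07,1],[0,0,0,-0.07,1],[0,0,0,-0.07,1],[0,0,0,-0.07,1],[0,0,0,-0.07,1],[0,0,0,0,1],[0,0,0,0,1]],
  ],
)

```text
clock: 8.73
tool_pos: [490.7, -227.2, 80.6]
orientation: [[0.954, -0.3, -0.0], [-0.3, -0.954, 0.002], [-0.001, -0.002, -1.0]]
wrist_force: [-5.2, 3.7, 9.8]
grip_width: 0.534
```

```bash
python3 - <<'E'
from h import *
s,im,D,W=look('w5'); print(s['tool_pos'],s['wrist_force'],s['wrist_torque'],s['grip_width'],s['clock'])
cv2.imwrite('pics/w5c.png',cv2.resize(im,(768,576)))
E
```

```text
face_axis [253.5, 227.4] 0.84 [ 511.3 -232.3   99.9]
knob_grip [260.7, 258.1] 0.64 [ 497.6 -231.8  109.8]
pointer [206.4, 219.7] 0.75 [ 516.9 -203.7   79.9]
tab_tip [306.6, 218.2] 0.71 [ 493.9 -262.4   64. ]
tab_tip [255.3, 221.3] 0.63 [ 514.  -233.6   98.6]
[ 490.71936857 -227.24819292   80.58650755] [-5.15272644  3.74666064  9.77851108] [2.43086261 0.49854028 0.77383866] 0.5337276685946711 8.7333
```

View pics/w5c.png

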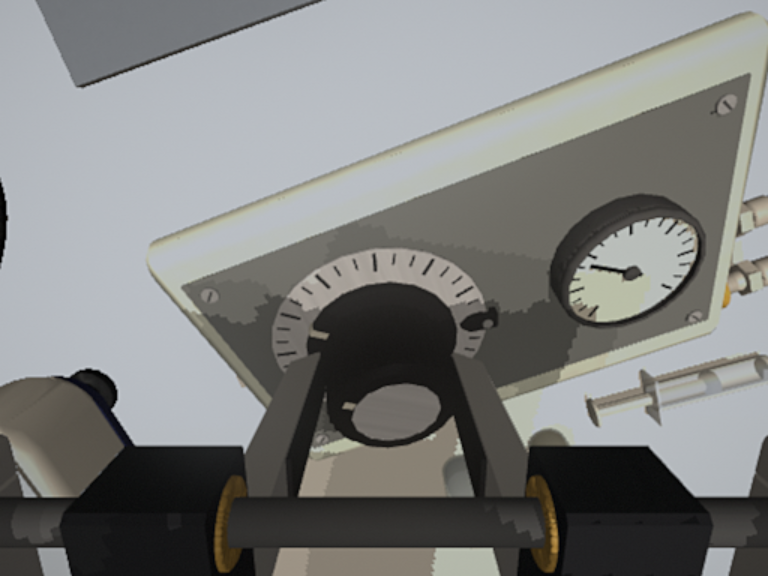

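```bash
sed -i 's/^FA=.*/FA=np.array([501.,-228.,65.4])/' h.py; python3 - <<'E'
from h import *
s=telemetry.get_state()
for nm,uv,h in [('ptr',(313/1.5,334/1.5),5.5),('cap',(346/1.5,406/1.5),39),('capc',(397/1.5,412/1.5),39),('tab',(460/1.5,325/1.5),3),('screw',(488/1.5,323/1.5),4)]: print(nm,onface(uv,h,s))
E
```

```text
ptr (np.float64(18.6), np.float64(23.1), np.float64(29.6), np.float64(1.464))
cap (np.float64(10.1), np.float64(15.1), np.float64(18.2), np.float64(1.376))
capc (np.float64(-2.6), np.float64(-0.3), np.float64(2.6), np.float64(5.386))
tab (np.float64(-6.9), np.float64(-34.0), np.float64(34.7), np.float64(4.127))
screw (np.float64(-10.3), np.float64(-45.5), np.float64(46.7), np.float64(4.15))
```

>>> carry_out(
  targets=[
    [[0,0,0,0,0.3],[0,0,0,0,0.3],[0,0,2,0.05,0.3],[0,0,0,0.12,0.3],[0,0,0,0.12,0.3],[0,0,0,0.12,0.3],[0,0,0,0.12,0.3],[0,0,0,0.12,0.3],[0,0,-2,0.12,0.3],[0,0,0,0,0.6],[0,0,0,0,1],[0,0,0,0,1],[0,0,0,0,1],[0,0,0,0,1]],
  ],
  force=55,
)

```text
clock: 10.15
tool_pos: [491.1, -228.7, 80.2]
orientation: [[0.894, 0.448, 0.001], [0.448, -0.894, -0.001], [0.0, 0.002, -1.0]]
wrist_force: [2.6, -5.4, -2.8]
grip_width: 0.55
```

>>> carry_out(
  targets=[
    [[0,0,0,-0.07,1],[0,0,0,-0.07,1],[0,0,0,-0.07,1],[0,0,0,-0.07,1],[0,0,0,-0.07,1],[0,0,0,-0.07,1],[0,0,0,-0.07,1],[0,0,0,-0.07,1],[0,0,0,-0.07,1],[0,0,0,-0.07,1],[0,0,0,-0.07,1],[0,0,0,0,1],[0,0,0,0,1]],
  ],
)

```text
clock: 11.23
tool_pos: [491.0, -226.9, 80.6]
orientation: [[0.954, -0.301, 0.0], [-0.301, -0.954, 0.002], [-0.0, -0.002, -1.0]]
wrist_force: [-2.1, 4.6, 10.0]
grip_width: 0.528
```

>>> carry_out(
  targets=[
    [[0,0,0,0,0.3],[0,0,0,0,0.3],[0,0,2,0.05,0.3],[0,0,0,0.12,0.3],[0,0,0,0.12,0.3],[0,0,0,0.12,0.3],[0,0,0,0.12,0.3],[0,0,0,0.12,0.3],[0,0,-2,0.12,0.3],[0,0,0,0,0.6],[0,0,0,0,1],[0,0,0,0,1],[0,0,0,0,1],[0,0,0,0,1]],
  ],
)

```text
clock: 12.4
tool_pos: [491.2, -228.7, 80.2]
orientation: [[0.894, 0.447, 0.001], [0.447, -0.894, -0.001], [0.001, 0.002, -1.0]]
wrist_force: [2.1, -5.3, -2.7]
grip_width: 0.547
```

>>> carry_out(
  targets=[
    [[0,0,0,-0.07,1],[0,0,0,-0.07,1],[0,0,0,-0.07,1],[0,0,0,-0.07,1],[0,0,0,-0.07,1],[0,0,0,-0.07,1],[0,0,0,-0.07,1],[0,0,0,-0.07,1],[0,0,0,-0.07,1],[0,0,0,-0.07,1],[0,0,0,-0.07,1],[0,0,0,0,1],[0,0,0,0,1]],
  ],
)

```text
clock: 13.48
tool_pos: [491.0, -226.8, 80.4]
orientation: [[0.954, -0.301, 0.0], [-0.301, -0.954, 0.002], [-0.0, -0.002, -1.0]]
wrist_force: [-2.2, 4.2, 7.3]
grip_width: 0.525
```

```bash
python3 - <<'E'
from h import *
s,im,D,W=look('w6'); print(s['tool_pos'],s['wrist_force'],s['wrist_torque'],s['grip_width'],s['clock'])
cv2.imwrite('pics/w6c.png',cv2.resize(im,(768,576)))
E
```

```text
face_axis [252.5, 225.0] 0.67 [ 512.8 -231.1   99.2]
knob_grip [259.1, 256.4] 0.84 [ 499.3 -230.8  109.9]
pointer [257.4, 189.1] 0.88 [ 527.2 -238.4   83.9]
pointer [308.9, 220.1] 0.75 [ 492.  -262.9   62.7]
tab_tip [308.2, 217.8] 0.71 [ 494.3 -262.5   64.7]
[ 491.00414315 -226.82977463   80.41549532] [-2.22329385  4.17138269  7.31912984] [ 3.22895907 -0.26364375  0.95517788] 0.5250136650813143 13.4833
```

View pics/w6c.png

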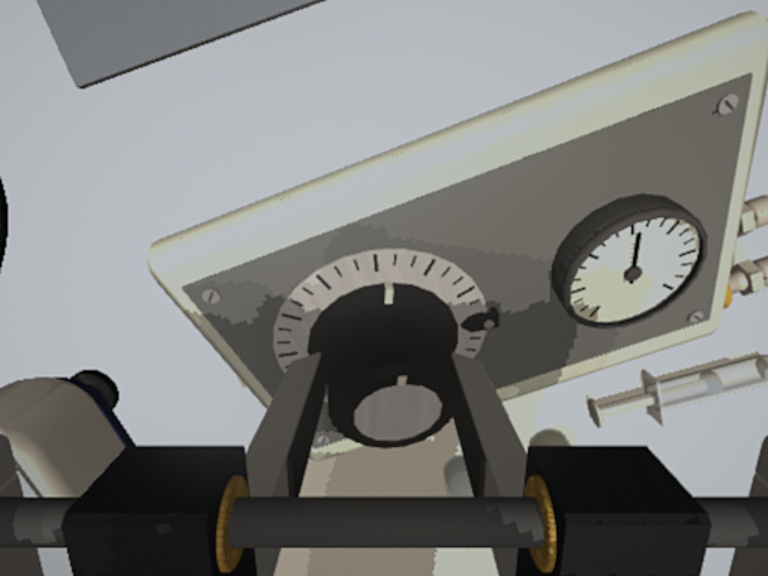

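>>> carry_out(
  targets=[
    [[0,0,0,0,0.3],[0,0,0,0,0.3],[0,0,2,0.05,0.3],[0,0,0,0.12,0.3],[0,0,0,0.12,0.3],[0,0,0,0.12,0.3],[0,0,0,0.12,0.3],[0,0,0,0.12,0.3],[0,0,-2,0.12,0.3],[0,0,0,0,0.6],[0,0,0,0,1],[0,0,0,0,1],[0,0,0,0,1],[0,0,0,0,1]],
  ],
)

```text
clock: 14.9
tool_pos: [491.1, -228.7, 80.2]
orientation: [[0.895, 0.447, 0.001], [0.447, -0.895, -0.001], [0.001, 0.002, -1.0]]
wrist_force: [1.5, -5.8, -1.5]
grip_width: 0.549
```

>>> carry_out(
  targets=[
    [[0,0,0,-0.07,1],[0,0,0,-0.07,1],[0,0,0,-0.07,1],[0,0,0,-0.07,1],[0,0,0,-0.07,1],[0,0,0,-0.07,1],[0,0,0,-0.07,1],[0,0,0,-0.07,1],[0,0,0,-0.07,1],[0,0,0,-0.07,1],[0,0,0,-0.07,1],[0,0,0,0,1],[0,0,0,0,1]],
  ],
)

```text
clock: 15.98
tool_pos: [491.0, -226.8, 80.4]
orientation: [[0.954, -0.301, 0.0], [-0.301, -0.954, 0.002], [-0.0, -0.002, -1.0]]
wrist_force: [-1.0, 5.6, 7.8]
grip_width: 0.528
```

>>> carry_out(
  targets=[
    [[0,0,0,0,0.3],[0,0,0,0,0.3],[0,0,2,0.05,0.3],[0,0,0,0.12,0.3],[0,0,0,0.12,0.3],[0,0,0,0.12,0.3],[0,0,0,0.12,0.3],[0,0,0,0.12,0.3],[0,0,-2,0.12,0.3],[0,0,0,0,0.6],[0,0,0,0,1],[0,0,0,0,1],[0,0,0,0,1],[0,0,0,0,1]],
  ],
)

```text
clock: 17.15
tool_pos: [491.2, -228.7, 80.2]
orientation: [[0.895, 0.447, 0.001], [0.447, -0.895, -0.001], [0.001, 0.002, -1.0]]
wrist_force: [2.8, -7.0, -1.5]
grip_width: 0.552
```

>>> carry_out(
  targets=[
    [[0,0,0,-0.07,1],[0,0,0,-0.07,1],[0,0,0,-0.07,1],[0,0,0,-0.07,1],[0,0,0,-0.07,1],[0,0,0,-0.07,1],[0,0,0,0,1],[0,0,0,0,1]],
  ],
)

```text
clock: 17.82
tool_pos: [490.7, -228.2, 80.1]
orientation: [[0.999, 0.048, 0.0], [0.048, -0.999, -0.0], [0.0, 0.0, -1.0]]
wrist_force: [-1.9, -3.1, 2.9]
grip_width: 0.53
```

```bash
python3 - <<'E'
from h import *
s,im,D,W=look('w7'); print(s['tool_pos'],s['wrist_force'],s['wrist_torque'],s['grip_width'],s['clock'])
cv2.imwrite('pics/w7c.png',cv2.resize(im,(768,576)))
E
```

```text
face_axis [257.2, 224.1] 0.97 [ 513.2 -227.1   98.6]
knob_grip [259.3, 257.1] 0.87 [ 499.9 -228.7  110.8]
pointer [307.8, 221.5] 0.94 [ 508.  -258.2   77.3]
tab_tip [308.8, 236.9] 0.74 [ 501.1 -258.4   84.1]
[ 490.72093046 -228.17756273   80.14397279] [-1.91711087 -3.14779807  2.9218049 ] [0.01514548 0.38784074 0.23527966] 0.5295246984771297 17.8167
```

View pics/w7c.png

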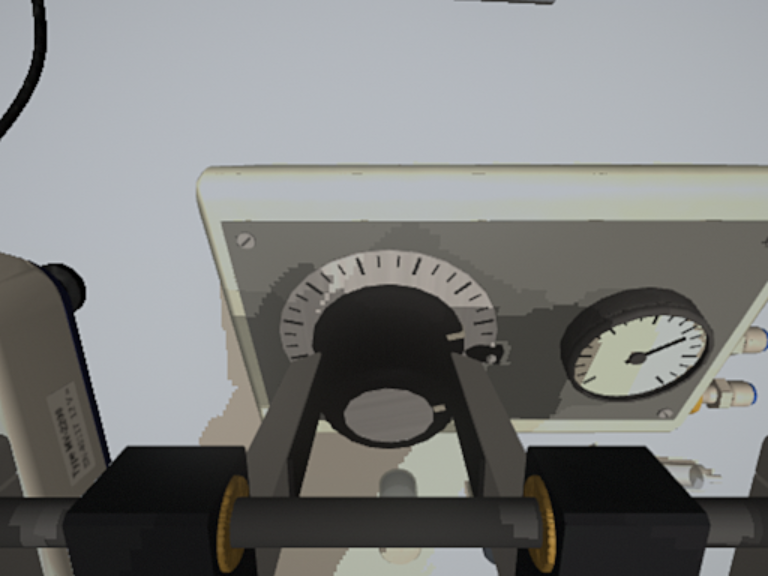

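```bash
python3 - <<'E'
from h import *
s=telemetry.get_state()
for nm,uv,h in [('ptr',(463/1.5,333/1.5),5.5),('cap',(443/1.5,407/1.5),39),('capc',(389/1.5,415/1.5),39),('tab',(466/1.5,352/1.5),3),('screw',(491/1.5,353/1.5),4)]: print(nm,onface(uv,h,s))
E
```

```text
ptr (np.float64(7.0), np.float64(-31.6), np.float64(32.3), np.float64(3.708))
cap (np.float64(2.4), np.float64(-20.6), np.float64(20.8), np.float64(3.813))
capc (np.float64(-2.5), np.float64(-0.9), np.float64(2.6), np.float64(5.164))
tab (np.float64(-7.2), np.float64(-34.6), np.float64(35.4), np.float64(4.132))
screw (np.float64(-6.8), np.float64(-45.3), np.float64(45.8), np.float64(4.076))
```

>>> carry_out(
  targets=[
    [[0,0,0,-0.06,1],[0,0,0,-0.06,1],[0,0,0,-0.06,1],[0,0,0,-0.06,1],[0,0,0,-0.06,1],[0,0,0,-0.06,1],[0,0,0,0,1],[0,0,0,0,1]],
  ],
)

```text
clock: 18.73
tool_pos: [490.9, -226.8, 80.4]
orientation: [[0.952, -0.305, 0.0], [-0.305, -0.952, 0.002], [-0.001, -0.002, -1.0]]
wrist_force: [-4.4, 4.7, 9.6]
grip_width: 0.526
```

```bash
python3 - <<'E'
from h import *
s,im,D,W=look('w8'); print(s['tool_pos'],s['wrist_force'],s['wrist_torque'],s['grip_width'],s['clock'])
cv2.imwrite('pics/w8c.png',cv2.resize(im[150:300,180:360],(720,600),interpolation=2))
E
```

```text
face_axis [254.6, 226.1] 0.75 [ 512.1 -232.7  100.3]
face_axis [366.0, 292.0] 0.67 [ 392.7 -295.4   13.6]
knob_grip [259.6, 256.3] 0.95 [ 498.9 -231.3  109.5]
pointer [301.5, 210.8] 0.63 [ 503.6 -259.7   75. ]
tab_tip [306.6, 217.4] 0.75 [ 494.9 -262.1   64.6]
[ 490.94936611 -226.82871833   80.39663322] [-4.41715604  4.71729325  9.5947632 ] [3.05172333 0.11487259 0.93857878] 0.5260710697312443 18.7333
```

View pics/w8c.png

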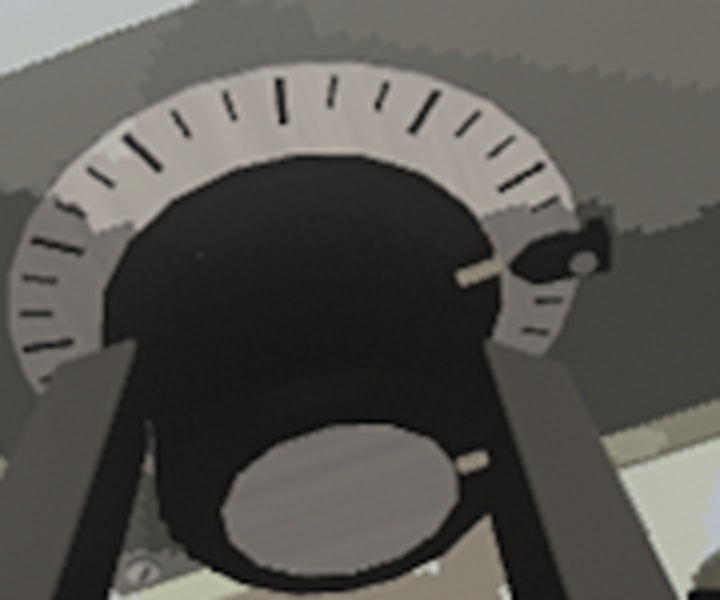

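```bash
python3 - <<'E'
from h import *
s=telemetry.get_state()
f=lambda a,b:(180+a/4,150+b/4)
for nm,uv,h in [('ptr',f(500,265),5.5),('ptrin',f(460,279),5.5),('cap',f(487,459),39),('tab',f(512,266),2),('screw',f(583,263),4)]: print(nm,onface(uv,h,s))
E
```

```text
ptr (np.float64(-3.2), np.float64(-32.6), np.float64(32.7), np.float64(4.026))
ptrin (np.float64(-3.2), np.float64(-25.9), np.float64(26.1), np.float64(4.051))
cap (np.float64(-4.3), np.float64(-21.2), np.float64(21.7), np.float64(4.128))
tab (np.float64(-8.0), np.float64(-34.4), np.float64(35.3), np.float64(4.155))
screw (np.float64(-10.7), np.float64(-45.2), np.float64(46.5), np.float64(4.159))
```

>>> carry_out(
  targets=[
    [[0,0,0,0,0.3],[0,0,0,0,0.3],[0,0,1,0.11,0.3],[0,0,0,0.12,0.3],[0,0,0,0.12,0.3],[0,0,0,0.11,0.3],[0,0,0,0,0.6],[0,0,0,0,1],[0,0,0,0,1],[0,0,0,0,1],[0,0,0,-0.05,1],[0,0,0,-0.05,1],[0,0,0,0,1],[0,0,0,0,1]],
  ],
)

```text
clock: 20.15
tool_pos: [490.8, -228.0, 81.0]
orientation: [[0.999, 0.049, 0.0], [0.049, -0.999, 0.0], [0.0, -0.0, -1.0]]
wrist_force: [0.5, -2.0, 0.6]
grip_width: 0.527
```

```bash
python3 - <<'E'
from h import *
s,im,D,W=look('w9'); print(s['tool_pos'],s['wrist_force'],s['wrist_torque'],s['grip_width'],s['clock'])
cv2.imwrite('pics/w9c.png',cv2.resize(im[150:300,180:360],(720,600),interpolation=2))
E
```

```text
face_axis [259.4, 226.6] 0.91 [ 512.5 -227.9  101.7]
knob_grip [260.2, 257.0] 0.85 [ 499.9 -229.1  111.3]
knob_grip [260.5, 224.3] 0.3 [ 513.8 -228.4  100.5]
pointer [307.2, 235.6] 0.75 [ 501.  -257.4   82.8]
tab_tip [309.8, 236.1] 0.68 [ 493.4 -262.9   63.9]
[ 490.82214505 -227.98994347   80.97305825] [ 0.45413775 -1.97245458  0.63301427] [0.52832632 0.03949003 0.28757305] 0.5270435255260584 20.15
```

View pics/w9c.png

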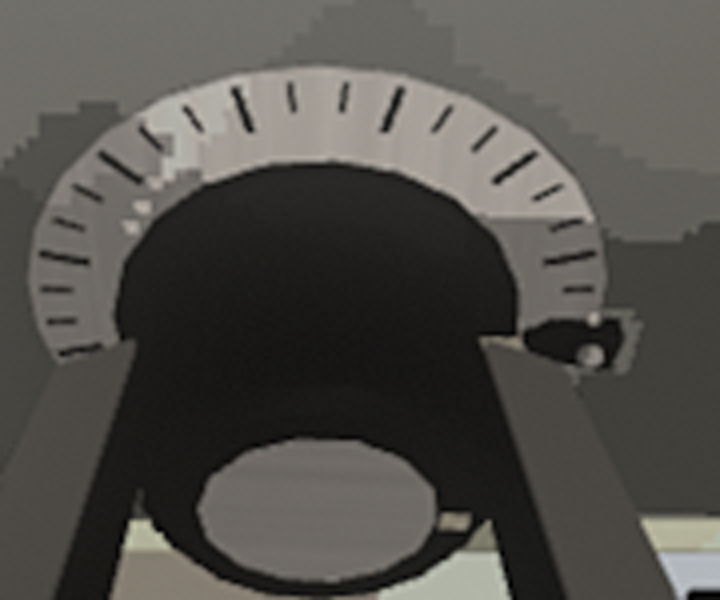

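>>> carry_out(
  targets=[
    [[0,0,0,0,1],[-0.4,0,0.9,0,1],[-0.4,0,0.9,0,1],[-0.4,0,0.9,0,1],[0,0,0,0,1],[0,0,0,0,1]],
  ],
)

```text
clock: 20.9
tool_pos: [489.5, -228.0, 83.7]
orientation: [[0.999, 0.05, -0.0], [0.05, -0.999, 0.0], [-0.0, -0.0, -1.0]]
wrist_force: [2.2, -1.6, -0.7]
grip_width: 0.526
```

>>> carry_out(
  targets=[
    [[-0.4,0,0.9,0,1],[-0.4,0,0.9,0,1],[-0.4,0,0.9,0,1],[0,0,0,0,1],[0,0,0,0,1]],
  ],
)

```text
clock: 21.32
tool_pos: [488.3, -228.0, 86.5]
orientation: [[0.999, 0.05, -0.0], [0.05, -0.999, 0.0], [-0.0, -0.0, -1.0]]
wrist_force: [2.0, -1.5, -0.6]
grip_width: 0.526
```

```bash
python3 - <<'E'
from h import *
s,im,D,W=look('w10'); print(s['tool_pos'],s['wrist_force'],s['wrist_torque'],s['grip_width'],s['clock'])
cv2.imwrite('pics/w10c.png',cv2.resize(im[150:300,180:360],(720,600),interpolation=2))
E
```

```text
face_axis [258.1, 216.1] 0.71 [ 513.6 -227.2   99.9]
knob_grip [257.3, 259.9] 0.96 [ 495.3 -227.6  116.3]
pointer [307.2, 234.4] 0.88 [ 495.9 -259.    78.8]
tab_tip [309.7, 228.3] 0.76 [ 496.  -262.6   68.2]
[ 488.27439144 -227.99204878   86.49158446] [ 2.02781871 -1.53400934 -0.6245457 ] [ 0.54267114 -0.11484342  0.36636027] 0.526036682861072 21.3167
```

View pics/w10c.png

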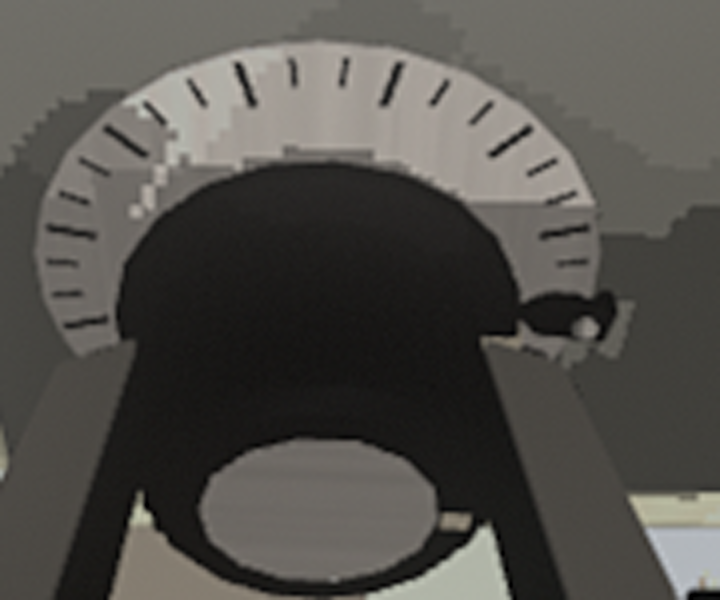

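>>> carry_out(
  targets=[
    [[-0.4,0,0.9,0,1],[-0.4,0,0.9,0,1],[-0.2,0,0.5,0,1],[0,0,0,0,1],[0,0,0,0,1]],
  ],
)

```text
clock: 21.98
tool_pos: [487.7, -227.9, 87.3]
orientation: [[0.999, 0.05, 0.001], [0.05, -0.999, 0.0], [0.001, -0.0, -1.0]]
wrist_force: [12.9, -6.5, -20.4]
grip_width: 0.531
```

>>> carry_out(
  targets=[
    [[0.5,0,-1.1,0,1],[0,0,0,0,0.6],[0,0,0,0,0.2],[0,0,0,0,0.1],[0,0,0,0,0.1],[0,0,0,0,0.1],[0,0,10,0,0.1],[0,0,25,0,0.1],[0,0,35,0,0],[0,0,35,0,0],[0,0,35,0,0],[0,0,0,0,0],[0,0,0,0,0]],
  ],
)

```text
clock: 23.07
tool_pos: [488.3, -228.2, 230.0]
orientation: [[0.999, 0.05, 0.004], [0.05, -0.999, -0.002], [0.004, 0.002, -1.0]]
wrist_force: [0.3, 0.9, -0.0]
grip_width: 1.002
```

```bash
python3 - <<'E'
from h import *
s,im,D,W=look('w11'); print(s['tool_pos'],s['wrist_force'],s['grip_width'],s['clock'])
cv2.imwrite('pics/w11.png',cv2.resize(im[110:290,150:390],(800,600),interpolation=2))
P=W[D>0]; P=P[(abs(P[:,0]-490)<45)&(abs(P[:,1]+228)<45)&(P[:,2]>25)]
h=(P-FA)@N; g=h[(h<3)&(h>-3)]; print('plate',np.median(g),'cap',np.median(h[h>h.max()-6]),np.histogram(h,bins=range(-4,56,4)))
E
```

```text
face_axis [259.0, 173.2] 0.74 [ 510.2 -229.1  105. ]
knob_grip [258.1, 193.5] 0.94 [ 492.  -229.   115.5]
pointer [286.7, 182.0] 0.78 [ 497.  -259.6   79.6]
pointer [365.3, 245.9] 0.31 [ 401.2 -376.9   16.8]
tab_tip [287.9, 180.9] 0.56 [ 498.2 -260.5   79.8]
[ 488.34810843 -228.23149344  230.00695611] [ 0.31393279  0.88089231 -0.01575325] 1.0015997197000792 23.0667
plate 1.720785592403562 cap 248.17809995467894 (array([ 189, 2517,   64,   13,  597,  208,  110,  107,  111,  122,  123,
        130,  338, 1185]), array([-4,  0,  4,  8, 12, 16, 20, 24, 28, 32, 36, 40, 44, 48, 52]))
```

View pics/w11.png

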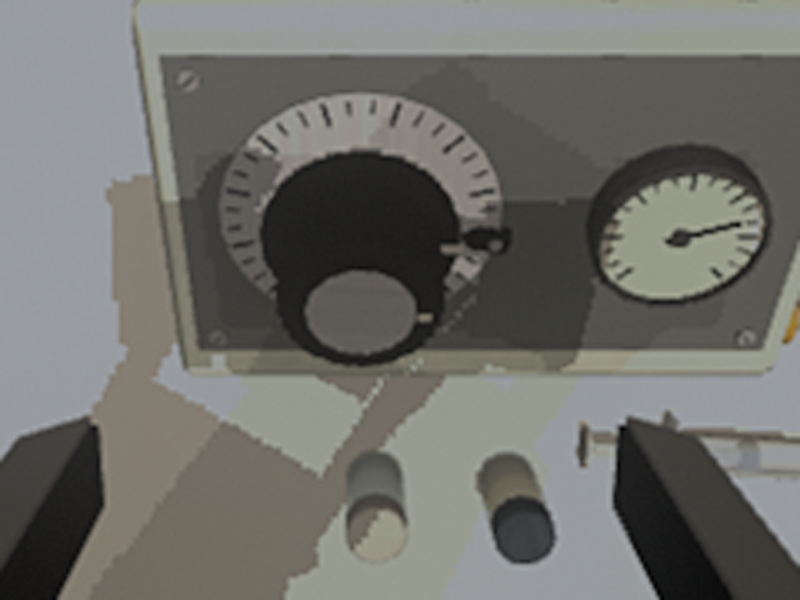

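```bash
python3 - <<'E'
from h import *
s=telemetry.get_state()
f=lambda a,b:(150+a/3.3333,110+b/3.3333)
for nm,uv,h in [('ptr',f(461,246),13),('ptrin',f(442,249),13),('cap',f(432,318),46.5),('capc',f(361,312),46.5),('tab',f(466,240),3),('screw',f(496,240),4),('discL',f(221,207),0),('discR',f(501,207),0),('discT',f(361,92),0)]: print(nm,onface(uv,h,s))
E
```

```text
ptr (np.float64(-4.3), np.float64(-31.8), np.float64(32.1), np.float64(4.062))
ptrin (np.float64(-5.5), np.float64(-25.8), np.float64(26.4), np.float64(4.138))
cap (np.float64(-4.8), np.float64(-20.9), np.float64(21.4), np.float64(4.151))
capc (np.float64(-2.3), np.float64(0.0), np.float64(2.3), np.float64(5.515))
tab (np.float64(-9.8), np.float64(-34.5), np.float64(35.9), np.float64(4.203))
screw (np.float64(-9.0), np.float64(-44.2), np.float64(45.1), np.float64(4.128))
discL (np.float64(1.8), np.float64(45.2), np.float64(45.2), np.float64(0.824))
discR (np.float64(1.4), np.float64(-45.3), np.float64(45.4), np.float64(3.897))
discT (np.float64(43.8), np.float64(-0.2), np.float64(43.8), np.float64(2.36))
```

```bash
python3 -c "
from h import *
print(r.close_job())"
```

```text
the job is handed in; nothing more can be done
None
```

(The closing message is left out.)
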